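Squeeze-test a sample bottle: mount it and turn the spring gauge up to its mark

TASK

Stand the largest of the capped sample bottles upright and centred on the narrow raised pedestal of the squeeze-test stand, between the V-shaped anvil and the plunger, and let go of it. Then turn the stand's knob clockwise (seen from above), which drives the spring gauge against the bottle, until the needle of the gauge points at the set mark on its rim. Keep the bottle upright, and leave the other vials and flasks standing where they are.

Things in the scene. Friction and masses are not known exactly. Their poses are not given: they have to be found in the camera images.
- sample_bottle_centre (a point): Centre (56 mm above its foot) of the capped amber sample bottle with a black cap: the largest bottle, 57 mm in diameter, 112 mm tall in all (body to 88 mm, then a cap 42 mm in diameter), about 0.25 kg. It stands upright; z axis along the bottle, upward. It is one of four things standing in a 2 x 2 group about 100 mm apart, and any of the four places can be its own.
- vial_mid_centre (a point): Centre (36 mm above its foot) of a capped sample vial 35 mm in diameter and 72 mm tall, in the group. Leave it alone.
- vial_small_centre (a point): Centre (30 mm above its foot) of a capped sample vial 28 mm in diameter and 60 mm tall, in the group. Leave it alone.
- flask_large_centre (a point): Point 100 mm above the foot on the axis of a volumetric flask 66 mm wide at its bulb and 205 mm tall with a thin neck (treat it as a cone that narrows upward), in the group. Leave it alone.
- flask_small_centre (a point): Point 79 mm above the foot on the axis of a volumetric flask 45 mm wide at its bulb and 158 mm tall with a thin neck. It stands alone between the group and the stand, in the way of a low straight path. Leave it alone.
- pedestal_top (a point): Centre of the top of the stand's pedestal, a disc 40 mm in diameter, 45 mm above the worktop. Frame of the stand: z up, +y to the anvil, -y along the stand to the plunger, the gauge and (271 mm off) the knob. A 57 mm bottle centred on it clears the anvil by about 4 mm and the plunger by 6 to 14 mm; squeezed, it slides the 4 mm to the anvil. The base is 120 mm wide.
- anvil_top (a point): Middle of the upper edge of the anvil, a fixed shallow upright V 70 mm wide, open towards the pedestal, 88 mm above the worktop like the post behind it.
- plunger_pad (a point): Middle of the front face of the plunger's pad, 34 mm wide, 30 mm tall (57 to 87 mm above the worktop), which pushes along the stand's +y. The round gauge behind it is 110 mm in diameter, its level face 96 mm above the worktop, its centre 82 mm behind the unloaded pad.
- knob_grip (a point): Point on the knob's vertical axis at a good height to grip, 103 mm above the worktop. The knob is a black disc 64 mm in diameter (top 83 mm above the worktop) that carries an upright bar 62 mm long, 15 mm thick, from 83 to 116 mm above the worktop; pinch the bar across its 15 mm. x axis: along the bar; z up.
- knob (a joint): Angle of the knob, rad; grows as it turns clockwise seen from above; 0 to 5. At 0 the bar lies along the stand's x axis (across the stand). Each rad moves the carriage with the gauge and plunger 9 mm towards the anvil (+y). Starts between 0 and 0.9; a bottle held between plunger and anvil begins to be squeezed at about 2.0. It stays where it is left; it takes about 0.15 N m to turn, plus up to 0.1 N m from the spring.
- needle (a joint): Angle of the gauge's needle, rad, clockwise seen from above; 0 = no load (pointing along the stand's +y, towards the plunger), 2.4 = full scale. Once the bottle is squeezed the needle turns about 1 rad for each rad of the knob (spring 600 N/m, 110 rad per m of compression).
- set_mark (a joint): Angle of the set mark, rad, on the same scale as the needle (equal angles: the needle points at the mark). Starts between 1.0 and 1.8; it stays there.
- needle_tip (a point): Tip of the thin black needle, 46 mm from the centre of the gauge's white face (which lies level, facing up).
- mark_tip (a point): Tip of the set mark, a black pointed tab 11 mm wide that straddles the rim of the gauge's face, pointing inward; also 46 mm from the centre of the face.
Mind the look-alikes: they are no part of the job. Leave any yellow look-alike of the part that bears sample_bottle_centre alone.

How it is judged:
By the outcome, as a careful person would: the job done as asked, in the order asked, and still so for the second after the job is handed in, with the robot touching nothing.
It also fails if it takes over 67 s, if anything falls off the work surface, if the arm or the gripper's body presses on something with over 40 N, if the wrist force passes 120 N, or if a joint passes its speed limit or range.

ROBOT

A 6-joint arm with a two-finger parallel gripper is mounted at the origin on the work surface; the furniture and walls round the work are solid. World frame = base frame: x ahead of the robot, y to its left, z up, the work surface at z = 0. Lengths are in m, angles in rad, forces in N, time in s.
With the tool pointing down it reaches from about 0.375 to 0.975 m from the base axis. Payload 3.8 kg.
Tool frame: the origin (TCP) lies on the centre line of the jaws, within the pads' length; the fingertips stand 14 mm ahead of it and the grasp point (between the pads) lies 5 mm behind it; z points along the fingers, y is the line along which they close (so a half turn about z gives the same grasp; the last joint's range is limited). The gripper opens to 85 mm and grips with 20 to 120 N. Pads are 22 mm wide; open, the fingers measure 114 mm over their backs; the gripper's body (76 mm by 85 mm) begins 54 mm behind the grasp point. The pads swing forward as they close: fully open they stand 13 mm farther back than shut.
Start: joints at [1.116, 0.264, 1.604, -0, 1.274, -0.037], TCP at [0.274, 0.617, 0.245] pointing down, gripper open.
Joint ranges: [-2.63, 2.63], [-0.94, 2.18], [0.31, 2.57], [-1.31, 4.45], [0, 2.66], [-2.55, 2.55]. Speed limits (rad/s): [2.57, 2.57, 3.14, 3.14, 3.14, 3.14].

INTERFACE

Orientations are given as a rotation vector (axis times angle).
In Python, from workcell import bot, eyes, spot_in gives the robot as it stands.
- The arm moves only by the tool carry_out, never from a script. Its argument "series" is text: rows parted by semicolons, each of 4 numbers parted by spaces: the shift along the world's x, y, z in m, then the turn about the world's z in degrees. In form: tx ty tz roll; .... A call has 1 to 20 rows; each row shifts and turns the commanded pose from where the row before left it; what a row does not reach is not made up. A row lasts 1/8 s, in which the tool goes at most 62.5 mm and 10.7 degrees, less where a joint would pass 70% of its speed; a pose out of reach is approached as far as the arm can. A call is refused whole if a number of a shift passes 0.0625 or a number of a turn 10.7, either way. A call with a gripper value outside its range is refused whole. "jaw" is the gripper command: -1 is shut, 1 is fully open, values between are in proportion, set as the call begins (left out, the last holds). The fingers move at their own pace and stop on an object; "grip_force" is the grip in N (left out, the last holds). Time passes only in rows, so rows that do not move let the fingers close. It gives the time, the measured TCP pose, the force, the opening and the grip force at its end, in the units of the state.
- bot.read_state(): the state, without advancing time (a new reading comes with each control period).
- eyes.read_camera(name): name is "scene" or "top"; returns (picture, depth): 480x640x3 uint8, blue, green, red; 480x640 float32, m along the optical axis (not along the pixel's ray), 0 where there is no reading.
- eyes.get_calibration(name): a dict with "K" (3x3 intrinsics, pixels), "position" and "rotation" of the camera in the world. Camera axes: x right, y down, z forward; pixel columns grow to the right and rows downward; lengths in m; the calibration is good to about 2 mm. A picture is of the moment at which its call begins. get_calibration takes no time and is no camera call.
- bot.finish_job(): hands the job in; it is judged then, once.
Trained networks look in the newest picture that a camera, given by its name, has taken for a name from the list of things; names that differ only in an ending like _2 or _b are one class to them, and where a whole thing is asked for, a point or a joint stands for the part that bears it (a point fixed in the world has none). Each returns a list of dicts, best first, with "score" (0 to 1); they miss things now and then, are a little off and sometimes report something else, mostly with a low value. They report only what shows in the picture. A call takes as long as a camera call. They do not tell look-alikes from the thing itself.
- spot_in(camera, target): "rect" ([centre column, centre row, width, height] in pixels, round what is visible of it).
The state is a dict: "time": time; "q": joint angles; "joint_vel": joint speeds; "joint_torque": joint torques, N m; "tool_pos": TCP position; "tcp_rot": TCP orientation; "wrist_force": force on the tool from outside, world axes, zero at the start; "torque": the same for the moment, N m; "width": opening from 0.0 (shut) to 1.0 (fully open); "grip_force": force on a finger pad.
Only numpy, scipy, OpenCV 4.12 (cv2) and the standard library are available. Lean on these libraries where they do the work, as an engineer would, in place of code of your own. Each camera call takes 0.05 s, during which the arm holds its last target. There are 200 camera calls.

## Working session

There is one attempt and no reset: what is moved stays moved. The work goes in short steps, Python scripts to look and compute and a tool call to move; the robot and the scene stay as the last step left them, time stands still between calls to the robot, and variables do not carry over. Pictures are saved under pics/ and viewed, at most 10 in all, crops included, and the job is handed in when it is done.

Besides the shell and the picture viewer there is one more tool, called after "Emit:" as name(argument=value, ...) on one line, values as JSON. carry_out: Moves the arm, as the interface text tells. Its arguments: {"type":"object","properties":{"series":{"type":"string"},"jaw":{"type":"number"},"grip_force":{"type":"number"}},"required":["series"]}

```bash
mkdir -p pics
cat > h.py <<'E'
import numpy as np, cv2
from workcell import bot, eyes, spot_in
def cloud(name):
    im,d=eyes.read_camera(name); c=eyes.get_calibration(name)
    K=np.array(c["K"]);R=np.array(c["rotation"]);p=np.array(c["position"])
    if R.shape!=(3,3): R=cv2.Rodrigues(R)[0]
    v,u=np.mgrid[:480,:640]
    P=np.stack([(u-K[0,2])/K[0,0]*d,(v-K[1,2])/K[1,1]*d,d],-1)@R.T+p
    P[d==0]=np.nan
    return im,d,P,K,R,p
def ray(K,R,p,u,v,z):
    r=R@np.array([(u-K[0,2])/K[0,0],(v-K[1,2])/K[1,1],1]); return p+r*(z-p[2])/r[2]
E
python3 - <<'E'
from h import *
for n in ["top","scene"]:
    im,d,P,K,R,p=cloud(n); cv2.imwrite(f"pics/{n}0.png",im); np.save(n+"0.npy",P)
    print(n,p.round(3),R.round(2).tolist(),K[0,0])
    for t in ["sample_bottle_centre","vial_mid_centre","flask_large_centre","flask_small_centre","pedestal_top","anvil_top","plunger_pad","knob_grip","needle_tip","mark_tip","needle"]:
        for r in spot_in(n,t)[:3]:
            u,v=r["rect"][:2]; q=P[min(479,int(v)),min(639,int(u))]
            print(t,round(r["score"],2),np.round(r["rect"]).tolist(),q.round(3))
s=bot.read_state();print(s)
E
```

```text
top [0.346 0.01  1.34 ] [[0.01, -0.99, 0.14], [-1.0, -0.01, 0.0], [0.0, -0.14, -0.99]] 504.5277403648127
sample_bottle_centre 0.98 [254.0, 305.0, 25.0, 21.0] [0.359 0.185 0.112]
sample_bottle_centre 0.79 [198.0, 191.0, 23.0, 27.0] [0.639 0.337 0.111]
sample_bottle_centre 0.71 [204.0, 262.0, 31.0, 24.0] [0.464 0.31  0.115]
vial_mid_centre 0.65 [247.0, 220.0, 17.0, 11.0] [0.575 0.216 0.07 ]
flask_large_centre 0.58 [238.0, 265.0, 39.0, 21.0] [0.458 0.233 0.078]
flask_small_centre 0.69 [280.0, 240.0, 21.0, 25.0] [0.523 0.128 0.1  ]
flask_small_centre 0.3 [392.0, 264.0, 150.0, 72.0] [ 0.465 -0.151  0.097]
pedestal_top 0.78 [389.0, 263.0, 149.0, 69.0] [ 0.467 -0.141  0.092]
anvil_top 0.94 [390.0, 265.0, 143.0, 70.0] [ 0.465 -0.144  0.091]
plunger_pad 0.58 [364.0, 256.0, 11.0, 15.0] [ 0.488 -0.08   0.077]
knob_grip 0.63 [451.0, 273.0, 28.0, 25.0] [ 0.445 -0.288  0.119]
mark_tip 0.42 [250.0, 222.0, 14.0, 12.0] [0.571 0.21  0.06 ]
scene [0.459 0.83  1.162] [[-1.0, -0.06, 0.03], [-0.06, 0.8, -0.6], [0.01, -0.6, -0.8]] 524.2608775625563
sample_bottle_centre 0.85 [366.0, 308.0, 29.0, 39.0] [0.35
[... 842 characters left out ...]
103]
{'time': 1.2, 'q': array([ 1.11613168e+00,  2.63886742e-01,  1.60399827e+00,  2.87438268e-05,
        1.27374206e+00, -3.68980119e-02]), 'joint_vel': array([ 5.18744630e-04,  8.91979241e-04, -3.36123468e-04, -1.28166156e-03,
        1.82639611e-03, -6.87191681e-05]), 'joint_torque': array([ 3.96040396e-04, -5.15062165e+01, -3.67729783e+01, -3.93544515e-04,
        6.81901656e-04, -8.73614056e-06]), 'tool_pos': array([0.27384537, 0.6169357 , 0.2452896 ]), 'tcp_rot': array([-6.51470263e-01, -3.07326712e+00,  4.19444111e-05]), 'wrist_force': array([-0.41109635, -0.47587982,  0.18762981]), 'torque': array([0.04393771, 0.04430333, 0.00877896]), 'grip_force': 0.0, 'width': 0.9943633437741933}
```

Run:
```python
import cv2
a=cv2.imread("pics/top0.png")[160:330,170:480]; cv2.imwrite("pics/topc.png",cv2.resize(a,None,fx=2.58,fy=2.58,interpolation=cv2.INTER_CUBIC))
a=cv2.imread("pics/scene0.png")[130:400,190:420]; cv2.imwrite("pics/scenec.png",cv2.resize(a,None,fx=2.2,fy=2.2,interpolation=cv2.INTER_CUBIC))
```

```text
(no output)
```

View pics/topc.png

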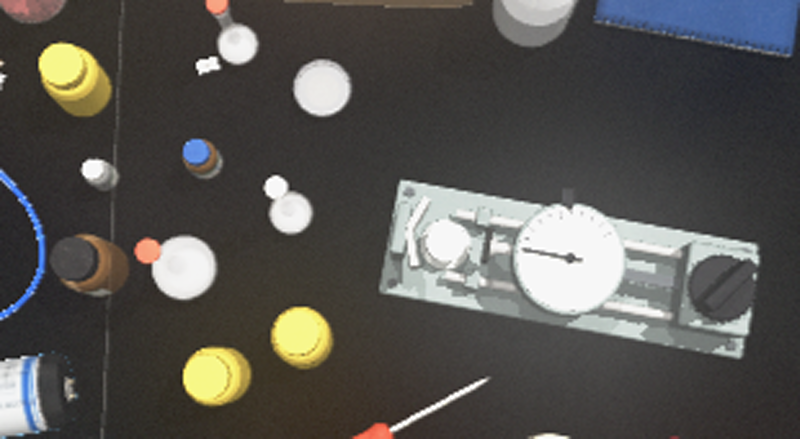

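View pics/scenec.png

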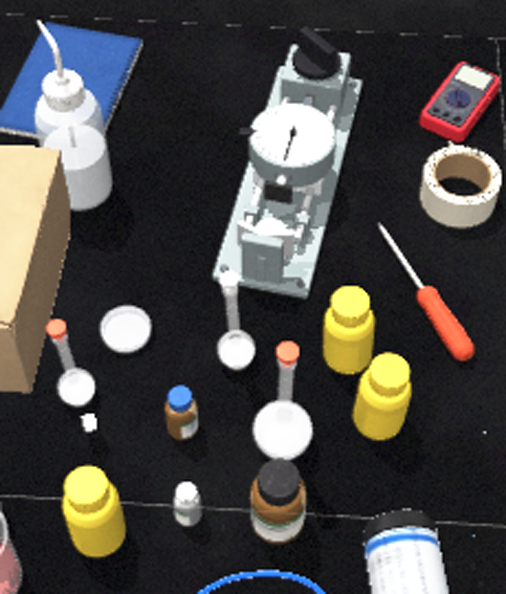

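The top picture (crop scale 2.58, origin 170,160) shows the amber bottle's black cap at about (199,260), the large flask to its right and the small flask at about (282,240). On the stand, the pedestal is at about (343,254), the gauge centre at (390,260) with the needle pointing left at no load, the mark tab at (390,236) and the diagonal knob bar at (450,271). The yellow bottles are look-alikes.

Run:
```python
from h import *
T=np.load("top0.npy");S=np.load("scene0.npy")
im=cv2.imread("pics/top0.png");ims=cv2.imread("pics/scene0.png")
A=np.concatenate([T.reshape(-1,3),S.reshape(-1,3)]);src=np.r_[np.zeros(307200),np.ones(307200)]
C=np.concatenate([im.reshape(-1,3),ims.reshape(-1,3)]).astype(int)
def sel(x,y,r,z0,z1,white=None,only=None):
    m=(np.hypot(A[:,0]-x,A[:,1]-y)<r)&(A[:,2]>z0)&(A[:,2]<z1)
    if white is not None: m&=(C.min(1)>white)
    return m
def circ(pts):
    (c,r)=cv2.minEnclosingCircle(pts[:,:2].astype(np.float32)); return np.round(c,4),round(r,4)
for n,a in {"cap":(0.464,0.31,.04,.105,.12),"capflask":(.46,.22,.05,.19,.215),"bulbL":(.46,.22,.06,.0,.06),"flS":(.523,.128,.04,.14,.17),"ped":(.482,-.035,.035,.038,.052),"gauge":(.465,-.14,.075,.09,.1),"knobtop":(.445,-.288,.045,.108,.122),"knobdisc":(.445,-.288,.045,.078,.088)}.items():
    for s in (0,1):
        m=sel(*a)&(src==s); p=A[m]
        if len(p)>5:
            rr=cv2.minAreaRect((p[:,:2]*1000).astype(np.float32))
            print(n,s,len(p),"med",np.median(p,0).round(4),"circ",circ(p),"rect",np.round(rr[0],1),np.round(rr[1],1),round(rr[2],1))
# base plate & posts
m=sel(.46,-.14,.26,.005,.13)&(A[:,1]<.04); p=A[m]
rr=cv2.minAreaRect((p[:,:2]*1000).astype(np.float32));print("base",rr)
for z in np.arange(0,.13,.005):print(round(z,3),((p[:,2]>=z)&(p[:,2]<z+.005)).sum(),end=" ")
```

```text
cap 0 236 med [0.4666 0.3272 0.111 ] circ (array([0.4674, 0.3274]), 0.0217) rect [466.5 327.3] [43.  39.5] 89.6
cap 1 275 med [0.4673 0.3301 0.1101] circ (array([0.4674, 0.3291]), 0.0216) rect [467.3 329.5] [40.8 41.2] 69.2
capflask 0 79 med [0.4649 0.2368 0.2043] circ (array([0.4658, 0.2371]), 0.0114) rect [465.4 237.1] [22. 19.] 47.4
capflask 1 95 med [0.4657 0.2431 0.2025] circ (array([0.4646, 0.24  ]), 0.012) rect [465.3 240.6] [19.3 22.4] 3.2
bulbL 0 887 med [0.4553 0.2145 0.0033] circ (array([0.4599, 0.2201]), 0.06) rect [460.  220.5] [117.6 117.1] 46.8
bulbL 1 690 med [0.4634 0.2463 0.0405] circ (array([0.4599, 0.2201]), 0.06) rect [458.9 217. ] [109.2 118.7] 76.0
flS 0 65 med [0.5305 0.1316 0.1574] circ (array([0.5307, 0.1314]), 0.0103) rect [530.4 131.1] [18.6 19.5] 56.9
flS 1 72 med [0.5319 0.1288 0.1546] circ (array([0.5325, 0.1239]), 0.0121) rect [532.3 125.8] [19.8 20.1] 37.9
ped 0 201 med [ 0.4937 -0.0308  0.0446] circ (array([ 0.4827, -0.0363]), 0.0349) rect [484.6 -38.5] [68.8 37.6] 41.0
ped 1 73 med [ 0.4932 -0.0381  0.0426] circ (array([ 0.4823, -0.042 ]), 0.0304) r
[... 422 characters left out ...]
[ 0.4511 -0.2924  0.1128] circ (array([ 0.4528, -0.2928]), 0.0316) rect [ 452.3 -293.2] [17.5 63. ] 42.0
knobdisc 0 336 med [ 0.4504 -0.294   0.0825] circ (array([ 0.4503, -0.2961]), 0.0333) rect [ 449.7 -295. ] [63.4 61.4] 30.0
knobdisc 1 139 med [ 0.4607 -0.2818  0.0811] circ (array([ 0.4517, -0.291 ]), 0.0327) rect [ 452.3 -284.3] [44.3 63. ] 78.8
base ((461.58795166015625, -178.9984130859375), (516.7149047851562, 437.6787109375), 0.09117836505174637)
0.0 0 0.005 2185 0.01 2621 0.015 749 0.02 621 0.025 686 0.03 640 0.035 423 0.04 568 0.045 891 0.05 279 0.055 168 0.06 296 0.065 469 0.07 231 0.075 293 0.08 550 0.085 674 0.09 1660 0.095 649 0.1 69 0.105 54 0.11 144 0.115 126 0.12 22 0.125 23
```

Run:
```python
from h import *
from scipy.optimize import least_squares
for n in("top","scene"):
    P=np.load(n+"0.npy"); im=cv2.imread(f"pics/{n}0.png").astype(int)
    m=((P[...,2]>.006)&(P[...,0]>.3)&(P[...,0]<.6)&(P[...,1]<.07)&(P[...,1]>-.4)).astype(np.uint8)
    k,l,st,_=cv2.connectedComponentsWithStats(m,connectivity=4); i=1+st[1:,4].argmax()
    q=P[(l==i)]; r=cv2.minAreaRect((q[:,:2]*1000).astype(np.float32)); print(n,len(q),r)
    # pedestal disc: bright at z~.045
    m=((abs(P[...,2]-.0445)<.006)&(np.hypot(P[...,0]-.495,P[...,1]+.028)<.026)&(im.min(-1)>170)).astype(np.uint8)
    k,l,st,_=cv2.connectedComponentsWithStats(m); i=1+st[1:,4].argmax(); q=P[l==i]
    print("ped",len(q),q.mean(0).round(4),cv2.minEnclosingCircle(q[:,:2].astype(np.float32)))
    a=q[:,:2]; print(a.min(0),a.max(0))
    # anvil top
    u=np.array([.163,.987]); q=P.reshape(-1,3); s=(q[:,:2]-[.495,-.028])@u; t=(q[:,:2]-[.495,-.028])@[.987,-.163]
    g=(q[:,2]>.08)&(q[:,2]<.095)&(s>.02)&(s<.1)&(abs(t)<.05); print("anvil",g.sum(),s[g].min(),s[g].max(),t[g].min(),t[g].max())
    g=(q[:,2]>.06)&(q[:,2]<.092)&(s<-.02)&(s>-.05)&(abs(t)<.03); print("pad",g.sum(),np.percentile(s[g],[50,95]),t[g].min(),t[g].max())
```

```text
top 6466 ((475.5209045410156, -159.158203125), (383.4674987792969, 126.91972351074219), 79.79373168945312)
ped 176 [ 0.4956 -0.0289  0.045 ] ((0.49581947922706604, -0.029090721160173416), 0.02001575566828251)
[ 0.47773797 -0.04898709] [ 0.51490444 -0.01017882]
anvil 197 0.022200511862398388 0.05194706463601298 -0.033573335476975455 0.034732772489382564
pad 50 [-0.04186343 -0.03774627] -0.016083722712099277 0.016705957193310365
scene 4516 ((477.57647705078125, -153.91372680664062), (379.0845031738281, 126.17169189453125), 80.50511169433594)
ped 61 [ 0.4958 -0.037   0.0431] ((0.49574294686317444, -0.037097103893756866), 0.017444059252738953)
[ 0.47920024 -0.04945833] [ 0.51228566 -0.02707314]
anvil 179 0.022417563443439745 0.05612052136953546 -0.03340238148518336 0.03579061072272368
pad 98 [-0.03670156 -0.03385733] -0.016174661320545645 0.01798745108902915
```

Emit:
carry_out(series="0.024 -0.036 0.0 -9.5;0.024 -0.036 0.0 -9.5;0.024 -0.036 0.0 -9.5;0.024 -0.036 0.0 -9.5;0.024 -0.036 0.0 -9.5;0.024 -0.036 0.0 -9.5;0.024 -0.036 0.0 -9.5;0.025 -0.037 0.0 -9.5;0 0 0 0;0 0 0 0", jaw=1)

```text
time: 2.45
tool_pos: [0.4668, 0.3281, 0.2454]
tcp_rot: [-2.405, -2.021, -0.0]
wrist_force: [-0.0, -0.6, 0.4]
width: 0.997
grip_force: 0.0
```

Emit:
carry_out(series="0 0 -0.03 0;0 0 -0.03 0;0 0 -0.03 0;0 0 -0.03 0;0 0 -0.03 0;0 0 -0.029 0;0 0 0 0;0 0 0 0")

```text
time: 3.45
tool_pos: [0.4671, 0.3291, 0.0672]
tcp_rot: [2.404, 2.023, 0.002]
wrist_force: [0.1, 0.2, 0.8]
width: 1.003
grip_force: 0.0
```

Emit:
carry_out(series="0 0 0 0;0 0 0 0;0 0 0 0;0 0 0 0;0 0 0 0;0 0 0 0;0 0 0 0;0 0 0 0", jaw=-1, grip_force=35)

```text
time: 4.45
tool_pos: [0.4681, 0.3288, 0.0682]
tcp_rot: [2.406, 2.02, 0.005]
wrist_force: [0.1, 0.1, 6.6]
width: 0.644
grip_force: 36.9
```

Emit:
carry_out(series="0 0 0.015 0;0 0 0.025 0;0 0 0.035 0;0 0 0.035 0;0 0 0.035 0;0 0 0.035 0;0 0 0.035 0;0 0 0.025 0;0 0 0 0;0 0 0 0")

```text
time: 5.7
tool_pos: [0.4661, 0.3273, 0.3048]
tcp_rot: [-2.405, -2.02, 0.004]
wrist_force: [0.0, 0.0, -3.7]
width: 0.637
grip_force: 38.5
```

Run:
```python
from h import *
s=bot.read_state();print(s["tool_pos"],s["width"],s["wrist_force"])
for n in("scene",):
    im,d,P,*_=cloud(n); cv2.imwrite("pics/lift.png",im[150:420,170:430])
    t=s["tool_pos"]; q=P.reshape(-1,3); c=im.reshape(-1,3).astype(int)
    m=(np.hypot(q[:,0]-t[0],q[:,1]-t[1])<.05)&(q[:,2]<t[2]-.02)&(q[:,2]>.205)
    z=q[m,2]; print(m.sum(),np.percentile(z,[1,5,50]))
    for lo in np.arange(.22,.3,.01):
        k=m&(abs(q[:,2]-lo)<.005); 
        if k.sum()>3: print(round(lo,3),k.sum(),q[k].min(0).round(4),q[k].max(0).round(4))
```

```text
[0.46606644 0.32734787 0.30479598] 0.6371468939061684 [ 0.02017348  0.02806087 -3.74626355]
301 [0.2381257  0.24061905 0.2627406 ]
0.24 46 [0.4388 0.3315 0.2373] [0.4923 0.3527 0.2448]
0.25 53 [0.4372 0.3317 0.2452] [0.4923 0.3541 0.2549]
0.26 70 [0.4376 0.3323 0.2551] [0.4923 0.3539 0.265 ]
0.27 66 [0.4381 0.3329 0.265 ] [0.4923 0.3546 0.275 ]
0.28 66 [0.4385 0.3338 0.275 ] [0.4922 0.3545 0.2847]
```

View pics/lift.png

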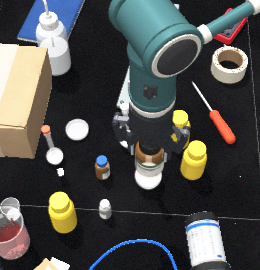

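The bottle is held upright between the fingers at about (150,165) in the crop, and the other items still stand.

Emit:
carry_out(series="0.001 -0.010 0 0;0.002 -0.02 0 0;0.003 -0.03 0 0;0.003 -0.035 0 0;0.003 -0.035 0 0;0.003 -0.036 0 0;0.003 -0.035 0 0;0.003 -0.035 0 0;0.003 -0.035 0 0;0.002 -0.035 0 0;0.002 -0.03 0 0;0.001 -0.02 0 0;0 0 -0.02 0;0 0 -0.03 0;0 0 -0.04 0;0 0 -0.03 0;0 0 -0.02 0;0 0 0 0;0 0 0 0")

```text
time: 8.12
tool_pos: [0.4959, -0.0279, 0.1665]
tcp_rot: [2.405, 2.021, 0.0]
wrist_force: [0.4, -0.3, -2.9]
width: 0.638
grip_force: 38.5
```

Run:
```python
from h import *
s=bot.read_state();print(s["tool_pos"],s["width"],s["wrist_force"])
im,d,P,*_=cloud("scene"); cv2.imwrite("pics/place.png",cv2.resize(im[110:300,220:430],None,fx=2.5,fy=2.5))
t=s["tool_pos"]; q=P.reshape(-1,3)
for lo in np.arange(.08,.2,.01):
    k=(np.hypot(q[:,0]-t[0],q[:,1]-t[1])<.032)&(abs(q[:,2]-lo)<.005)
    if k.sum()>3: print(round(lo,3),k.sum(),q[k].min(0).round(4),q[k].max(0).round(4))
```

```text
[ 0.49589821 -0.02792773  0.16650376] 0.6383774627152529 [ 0.37188621 -0.25573069 -2.91409066]
0.1 25 [ 0.4695 -0.0221  0.097 ] [ 0.5216 -0.0026  0.1048]
0.11 48 [ 0.4672 -0.0248  0.1051] [0.5215 0.0009 0.1149]
0.12 52 [ 0.4676 -0.0206  0.1151] [0.5215 0.001  0.1248]
0.13 55 [ 0.4678 -0.0217  0.1252] [0.5214 0.0021 0.1348]
0.14 50 [ 0.468  -0.0186  0.1352] [0.5213 0.0008 0.145 ]
0.15 53 [ 0.4683 -0.0208  0.1451] [5.215e-01 4.000e-04 1.550e-01]
0.16 55 [ 0.4708 -0.0236  0.1554] [0.5265 0.0021 0.1649]
0.17 87 [ 0.4687 -0.0357  0.1652] [0.5266 0.0017 0.1749]
0.18 104 [ 0.4689 -0.0383  0.1751] [ 5.265e-01 -3.000e-04  1.849e-01]
0.19 51 [ 0.4691 -0.0313  0.1852] [ 0.5262 -0.0051  0.1949]
```

View pics/place.png

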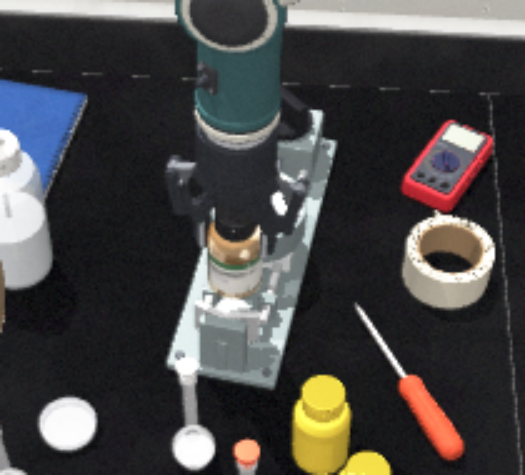

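The bottle hangs upright over the pedestal, between the V anvil (about (232,315)) and the gauge. Lowering it.

Emit:
carry_out(series="0 0 -0.015 0;0 0 -0.015 0;0 0 -0.01 0;0 0 -0.006 0;0 0 -0.003 0;0 0 0 0;0 0 0 0")

```text
time: 9.05
tool_pos: [0.4963, -0.0281, 0.1178]
tcp_rot: [2.405, 2.02, 0.001]
wrist_force: [0.1, -0.9, -3.8]
width: 0.641
grip_force: 38.5
```

Emit:
carry_out(series="0 0 -0.001 0;0 0 -0.001 0;0 0 -0.001 0;0 0 0 0;0 0 0 0")

```text
time: 9.68
tool_pos: [0.4959, -0.028, 0.1142]
tcp_rot: [-2.405, -2.021, 0.0]
wrist_force: [-0.3, 0.2, -3.9]
width: 0.643
grip_force: 38.5
```

Emit:
carry_out(series="0 0 -0.001 0;0 0 -0.0005 0;0 0 0 0")

```text
time: 10.05
tool_pos: [0.4961, -0.0281, 0.1132]
tcp_rot: [2.405, 2.021, 0.0]
wrist_force: [-2.4, -0.1, 1.7]
width: 0.641
grip_force: 38.8
```

Contact. Release and rise.

Emit:
carry_out(series="0 0 0 0;0 0 0 0;0 0 0 0;0 0 0 0;0 0 0 0;0 0 0 0", jaw=1)

```text
time: 10.8
tool_pos: [0.4959, -0.0281, 0.1127]
tcp_rot: [-2.405, -2.021, 0.0]
wrist_force: [-1.2, -0.5, 0.0]
width: 0.999
grip_force: 0.0
```

Emit:
carry_out(series="0 0 0.01 0;0 0 0.02 0;0 0 0.03 0;0 0 0.03 0;0 0 0.03 0;0 0 0.02 0;-0.025 -0.03 0 5;-0.025 -0.05 0 10.6;-0.025 -0.06 0 10.6;-0.025 -0.06 0 10.6;0 -0.06 0 10.6;0 -0.06 0 5;0 0 0 0;0 0 0 0")

```text
time: 12.55
tool_pos: [0.4083, -0.3188, 0.2531]
tcp_rot: [-1.385, -2.819, -0.001]
wrist_force: [0.1, 0.6, 0.1]
width: 0.998
grip_force: 0.0
```

Run:
```python
from h import *
s=bot.read_state();print(s["tool_pos"],s["q"])
for n in("scene","top"):
    im,d,P,K,R,p=cloud(n); np.save(n+"1.npy",P)
    cv2.imwrite(f"pics/{n}1.png",im)
    q=P.reshape(-1,3)
    m=(np.hypot(q[:,0]-.4957,q[:,1]+.0285)<.05)&(q[:,2]>.148)&(q[:,2]<.165)
    print(n,m.sum(),np.median(q[m],0) if m.any() else "", cv2.minEnclosingCircle(q[m][:,:2].astype(np.float32)) if m.any() else "")
a=cv2.imread("pics/top1.png")[210:310,310:470];b=cv2.imread("pics/scene1.png")[120:270,270:400]
A=cv2.resize(a,(640,400),interpolation=cv2.INTER_CUBIC);cv2.imwrite("pics/a1.png",A)
```

```text
[ 0.40828619 -0.31879943  0.25305399] [-7.11364178e-01 -3.97408345e-02  1.92533761e+00  5.52171984e-04
  1.25659909e+00 -1.36915633e+00]
scene 186 [ 0.49546615 -0.02463941  0.15400948] ((0.4953279197216034, -0.026501944288611412), 0.021986111998558044)
top 254 [ 0.49505849 -0.02944781  0.15581131] ((0.4948599934577942, -0.029165657237172127), 0.021416952833533287)
```

View pics/a1.png

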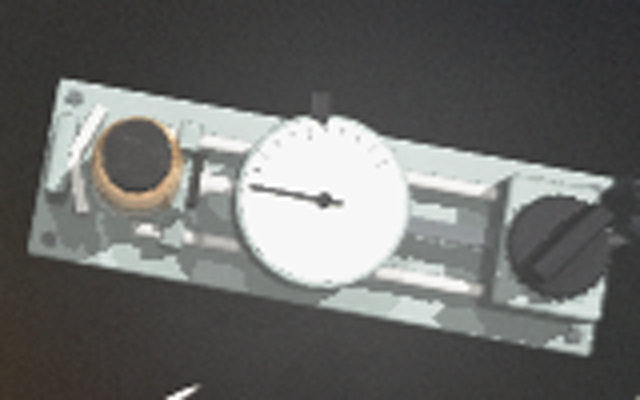

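The bottle stands on the pedestal, cap centre at crop (137,155), clear of the anvil. The needle points along +y and the mark tab is at (321,105). Now the knob.

Emit:
carry_out(series="0.021 0.012 -0.02 2.6;0.021 0.012 -0.02 2.6;0 0 -0.03 0;0 0 -0.03 0;0 0 -0.02 0;0 0 0 0;0 0 0 0", jaw=0.3)

```text
time: 13.52
tool_pos: [0.4512, -0.2946, 0.134]
tcp_rot: [1.251, 2.88, -0.0]
wrist_force: [-1.0, -0.3, 0.5]
width: 0.648
grip_force: 0.0
```

Run:
```python
from h import *
s=bot.read_state();print(s["tool_pos"],s["tcp_rot"],s["width"])
P=np.load("top1.npy"); im=cv2.imread("pics/top1.png")
c=eyes.get_calibration("top");K=np.array(c["K"]);R=np.array(c["rotation"]);p=np.array(c["position"])
if R.shape!=(3,3): R=cv2.Rodrigues(R)[0]
# rectify gauge face at z=.096, 0.25 mm/px, stand frame (u right=stand x, v up=stand y)
a=np.deg2rad(9.8); X=np.array([np.cos(a),-np.sin(a)]);Y=np.array([np.sin(a),np.cos(a)])
g=np.array([.4755,-.1455])
uu,vv=np.meshgrid(np.arange(-280,281)*.00025,np.arange(280,-281,-1)*.00025)
W=np.stack([g[0]+uu*X[0]+vv*Y[0],g[1]+uu*X[1]+vv*Y[1],np.full(uu.shape,.096)],-1)
C=(W-p)@R; mx=(C[...,0]/C[...,2]*K[0,0]+K[0,2]).astype(np.float32); my=(C[...,1]/C[...,2]*K[1,1]+K[1,2]).astype(np.float32)
r=cv2.remap(im,mx,my,cv2.INTER_CUBIC); cv2.imwrite("pics/rect1.png",r)
w=(r.min(-1)>200).astype(np.uint8); k,l,st,ce=cv2.connectedComponentsWithStats(w); i=1+st[1:,4].argmax()
cn=max(cv2.findContours((l==i).astype(np.uint8),0,2)[0],key=len); print(cv2.fitEllipse(cv2.convexHull(cn)))
```

```text
[ 0.45123368 -0.29461926  0.13400213] [ 1.25116541e+00  2.88007311e+00 -4.63662519e-04] 0.647748471355535
((288.67376708984375, 325.84075927734375), (433.3883056640625, 749.8861083984375), 11.190847396850586)
```

View pics/rect1.png

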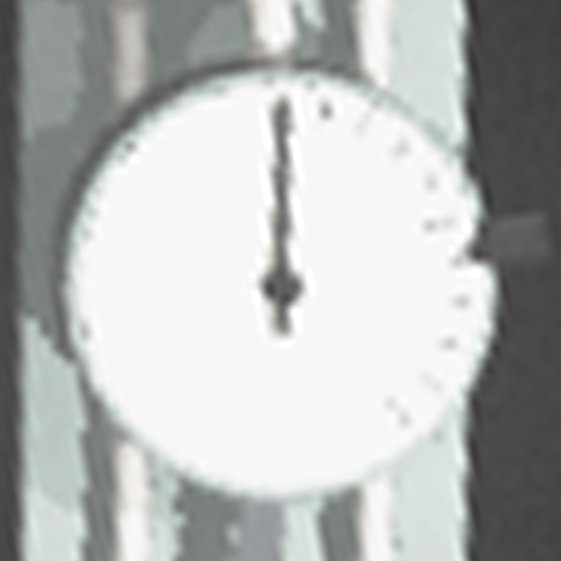

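The rectified dial shows its centre at (282,287), the needle straight up and the mark tip near (461,256). That puts the mark about 79.5° (1.38 rad) from zero, so the knob needs roughly 155°.

Emit:
carry_out(series="0 0 -0.016 0;0 0 -0.016 0;0 0 0 0;0 0 0 0")

```text
time: 14.02
tool_pos: [0.4503, -0.295, 0.1005]
tcp_rot: [-1.254, -2.88, -0.0]
wrist_force: [0.1, -0.4, -0.3]
width: 0.648
grip_force: 0.0
```

Emit:
carry_out(series="0 0 0 0;0 0 0 0;0 0 0 0;0 0 0 0;0 0 0 0;0 0 0 0;0 0 0 0", jaw=-1, grip_force=60)

```text
time: 14.9
tool_pos: [0.4502, -0.2958, 0.1015]
tcp_rot: [1.253, 2.881, -0.002]
wrist_force: [-4.3, -3.5, 5.0]
width: 0.166
grip_force: 59.4
```

Emit:
carry_out(series="0 0 0 -5;0 0 0 -8;0 0 0 -8;0 0 0 -8;0 0 0 -8;0 0 0 -8;0 0 0 -8;0 0 0 -8;0 0 0 -8;0 0 0 -8;0 0 0 -8;0 0 0 -8;0 0 0 -8;0 0 0 -5;0 0 0 0;0 0 0 0")

```text
time: 16.9
tool_pos: [0.4533, -0.2964, 0.1016]
tcp_rot: [3.051, 0.73, 0.008]
wrist_force: [5.1, -4.1, -3.4]
width: 0.166
grip_force: 58.4
```

```bash
cat > dial.py <<'E'
from h import *
import sys
a=np.deg2rad(9.8); X=np.array([np.cos(a),-np.sin(a)]);Y=np.array([np.sin(a),np.cos(a)])
def rect(n,knob_shift,view=None):
    im,d,P,K,R,p=cloud(n)
    g=np.array([.4755,-.1455])+Y*knob_shift
    uu,vv=np.meshgrid(np.arange(-280,281)*.00025,np.arange(280,-281,-1)*.00025)
    W=np.stack([g[0]+uu*X[0]+vv*Y[0],g[1]+uu*X[1]+vv*Y[1],np.full(uu.shape,.096)],-1)
    C=(W-p)@R; f=np.float32
    r=cv2.remap(im,(C[...,0]/C[...,2]*K[0,0]+K[0,2]).astype(f),(C[...,1]/C[...,2]*K[1,1]+K[1,2]).astype(f),cv2.INTER_CUBIC)
    return im,r
def main(turn,tag):
    out=[]
    for n in("top","scene"):
        im,r=rect(n,turn*.009); out.append(cv2.resize(r,(390,390)))
        m=(r.max(-1)<110).astype(np.uint8)
        # needle: dark profile on rings 18..38 mm about the hub (hub guess then refined by dark blob)
        gy=cv2.GaussianBlur(cv2.cvtColor(r,cv2.COLOR_BGR2GRAY),(0,0),8)[240:330,240:330]
        hy,hx=np.unravel_index(gy.argmin(),gy.shape); hx+=240;hy+=240
        G=cv2.cvtColor(r,cv2.COLOR_BGR2GRAY).astype(float); th=np.deg2rad(np.arange(-30,200,.5))
        rr=np.arange(70,160,2); xs=(hx+np.outer(rr,np.sin(th))).astype(np.float32); ys=(hy-np.outer(rr,np.cos(th))).astype(np.float32)
        prof=cv2.remap(G.astype(np.float32),xs,ys,1).mean(0); i=prof.argmin(); print(n,"hub",hx,hy,"needle deg",np.rad2deg(th[i]),prof[i].round())
    cv2.imwrite(f"pics/{tag}.png",np.hstack(out))
    s=bot.read_state();ax=s["tcp_rot"];print("psi",(2*np.rad2deg(np.arctan2(ax[1],ax[0]))-90)%180,s["tool_pos"],s["wrist_force"],s["torque"],s["width"],s["q"][5],s["time"])
    q=cloud("top")[2].reshape(-1,3);m=(np.hypot(q[:,0]-.4957,q[:,1]+.0285)<.05)&(q[:,2]>.148)&(q[:,2]<.165)
    print("cap",np.median(q[m],0),m.sum())
main(float(sys.argv[1]),sys.argv[2])
E
python3 dial.py 1.85 d2
```

```text
top hub 281 285 needle deg 30.5 113.0
scene hub 282 265 needle deg 30.5 100.0
psi 116.92313134515143 [ 0.45324578 -0.29640216  0.10159118] [ 5.94811613 -4.13816679 -2.1169753 ] [-0.61767748 -0.66344732 -0.13138482] 0.16497257377205618 0.47436585751422666 17.0
cap [ 0.49536916 -0.02247077  0.15584664] 250
```

View pics/d2.png

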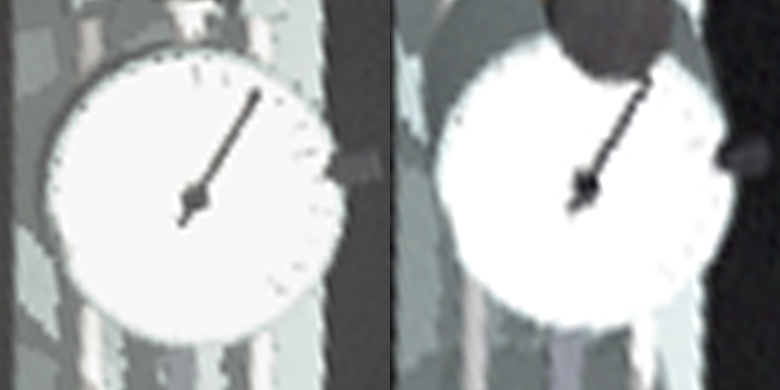

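The needle is at 30.5°, the mark at 79.4° (top) or 80° (scene), and the bottle is held against the anvil. Turning 45° more.

Emit:
carry_out(series="0 0 0 -5;0 0 0 -7;0 0 0 -7;0 0 0 -7;0 0 0 -7;0 0 0 -7;0 0 0 -5;0 0 0 0;0 0 0 0;0 0 0 0")

```text
time: 18.3
tool_pos: [0.4534, -0.2979, 0.1016]
tcp_rot: [3.098, -0.492, 0.012]
wrist_force: [5.7, -9.3, -5.1]
width: 0.166
grip_force: 58.4
```

```bash
python3 dial.py 2.63 d3
```

```text
top hub 279 286 needle deg 73.0 134.0
scene hub 281 266 needle deg 73.0 110.0
psi 71.95493195858433 [ 0.45338239 -0.2978965   0.10161142] [ 5.31689203 -8.57927047 -6.59767568] [-1.31058436 -0.58138678 -0.05004601] 0.16351076312943033 1.2596397062717026 18.4
cap [ 0.49519486 -0.0224492   0.15640902] 249
```

View pics/d3.png

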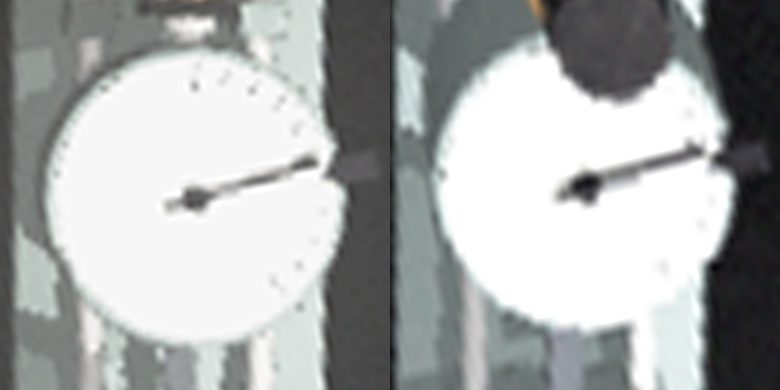

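The needle is at about 73° and the mark at about 79.5°. Another 6.5°.

Emit:
carry_out(series="0 0 0 -3.5;0 0 0 -3;0 0 0 0;0 0 0 0;0 0 0 0")

```text
time: 19.08
tool_pos: [0.4533, -0.2981, 0.1016]
tcp_rot: [3.065, -0.667, 0.012]
wrist_force: [6.4, -9.9, -6.5]
width: 0.163
grip_force: 58.4
```

```bash
python3 dial.py 2.74 d4
python3 - <<'E'
import cv2,numpy as np
im=cv2.imread("pics/d4.png")
# mark: dark-vs-darkest centroid isn't separable by colour alone; profile over ring just inside the rim and at tab
for n,o,h in(("top",0,(279,286)),("scene",390,(281,266))):
    r=cv2.cvtColor(im[:,o:o+390],7) if 0 else cv2.cvtColor(im[:,o:o+390],cv2.COLOR_BGR2GRAY).astype(np.float32)
    hx,hy=h[0]*390/561,h[1]*390/561; th=np.deg2rad(np.arange(60,100,2.))
    for R in (46,49,52,55,58,61):
        px=R/.25*390/561
        v=cv2.remap(r,(hx+px*np.sin(th)).astype(np.float32)[None],(hy-px*np.cos(th)).astype(np.float32)[None],1)[0]
        print(n,R,v.astype(int).tolist())
E
```

```text
top hub 281 285 needle deg 78.5 173.0
scene hub 281 268 needle deg 80.0 111.0
psi 65.46194244557788 [ 0.45328558 -0.29811085  0.10163829] [ 6.47084106 -9.60451101 -6.68910541] [-1.4584462  -0.56967916 -0.07752787] 0.16346332506900957 1.373032263732274 19.175
cap [ 0.4954788  -0.0224472   0.15617102] 247
top 46 [248, 247, 248, 244, 230, 233, 248, 255, 236, 184, 117, 132, 231, 255, 247, 247, 245, 236, 237, 248]
top 49 [249, 249, 247, 244, 243, 245, 241, 215, 169, 134, 112, 162, 250, 254, 248, 247, 247, 247, 248, 248]
top 52 [239, 229, 225, 228, 240, 242, 190, 123, 94, 92, 91, 109, 157, 219, 248, 240, 227, 217, 228, 241]
top 55 [114, 113, 119, 126, 127, 118, 96, 89, 92, 95, 96, 93, 89, 97, 112, 125, 121, 98, 83, 96]
top 58 [71, 71, 67, 66, 67, 68, 75, 87, 91, 93, 95, 94, 87, 76, 73, 69, 69, 72, 73, 75]
top 61 [72, 73, 73, 72, 71, 73, 75, 85, 90, 93, 93, 92, 85, 75, 75, 75, 74, 74, 74, 73]
scene 46 [253, 255, 254, 254, 254, 255, 255, 253, 198, 110, 87, 159, 245, 255, 255, 255, 255, 255, 255, 255]
scene 49 [255, 255, 254, 253, 255, 255, 219, 152, 84, 53, 58, 101, 176, 229, 254, 255, 255, 255, 255, 255]
scene 52 [251, 242, 237, 235, 220, 192, 126, 66, 34, 46, 53, 49, 84, 156, 217, 235, 221, 206, 197, 211]
scene 55 [159, 161, 165, 160, 126, 74, 39, 39, 48, 58, 61, 57, 52, 51, 54, 62, 67, 59, 48, 52]
scene 58 [44, 39, 36, 35, 34, 27, 24, 32, 45, 55, 60, 59, 48, 35, 23, 19, 24, 23, 18, 20]
scene 61 [25, 22, 19, 20, 19, 19, 26, 36, 49, 59, 62, 56, 45, 33, 27, 25, 28, 28, 24, 23]
```

View pics/d4.png

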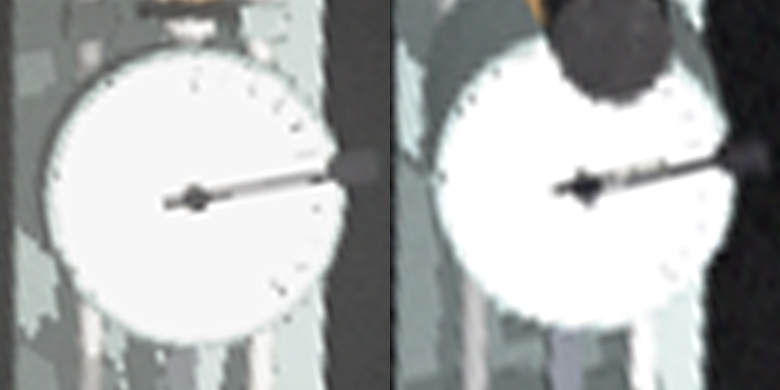

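The needle now runs into the mark tab in both views, both at about 79–80°. Let go of the knob, rise and check.

Emit:
carry_out(series="0 0 0 0;0 0 0 0;0 0 0 0;0 0 0 0;0 0 0 0", jaw=0.3)

```text
time: 19.85
tool_pos: [0.4505, -0.2949, 0.1009]
tcp_rot: [-3.07, 0.667, 0.0]
wrist_force: [0.3, 0.6, -0.1]
width: 0.649
grip_force: 0.0
```

Emit:
carry_out(series="0 0 0.01 0;0 0 0.02 0;0 0 0.03 0;0 0 0.04 0;0 0 0.04 0;-0.03 -0.04 0 0;-0.03 -0.04 0 0;0 0 0 0;0 0 0 0")

```text
time: 20.98
tool_pos: [0.3906, -0.3749, 0.2413]
tcp_rot: [-3.069, 0.669, -0.001]
wrist_force: [-0.4, 0.0, 1.0]
width: 0.654
grip_force: 0.0
```

```bash
python3 dial.py 2.74 d5
python3 - <<'E'
from h import *
im,d,P,*_=cloud("scene"); q=P.reshape(-1,3)
for z in np.arange(.095,.16,.01):
    k=(np.hypot(q[:,0]-.4957,q[:,1]+.0225)<.034)&(abs(q[:,2]-z)<.005)
    print(round(z,3),q[k].min(0).round(4),q[k].max(0).round(4))
im=cv2.imread("pics/d5.png")
b=cv2.resize(cloud("scene")[0][130:400,190:420],(332,390)); cv2.imwrite("pics/fin.png",np.hstack([im[:,:390],b]))
E
```

```text
top hub 281 286 needle deg 78.0 175.0
scene hub 281 269 needle deg 79.5 111.0
psi 65.51798335502139 [ 0.39103565 -0.37426498  0.24099709] [-0.32652177 -0.52179442  0.7280377 ] [-0.00143522  0.02933986  0.06729779] 0.6525821787531241 1.188101571253694 21.075
cap [ 0.49511028 -0.02246654  0.15621888] 247
0.095 [ 0.469  -0.016   0.0901] [0.5238 0.0077 0.1   ]
0.105 [ 0.4691 -0.0162  0.1001] [0.5238 0.0063 0.1099]
0.115 [ 0.4696 -0.0214  0.11  ] [0.5241 0.0071 0.1199]
0.125 [ 0.47   -0.0319  0.12  ] [0.5237 0.0061 0.1295]
0.135 [ 0.4756 -0.0216  0.1303] [0.5161 0.0022 0.1399]
0.145 [ 0.4758 -0.0442  0.1402] [0.5165 0.0015 0.15  ]
0.155 [ 0.4758 -0.0432  0.15  ] [5.166e-01 4.000e-04 1.593e-01]
```

View pics/fin.png

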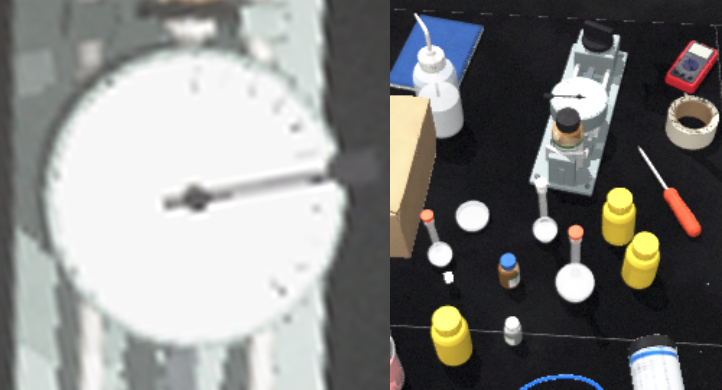

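The needle meets the mark tab at (330,172). The bottle is upright on the pedestal and the vials and flasks still stand in their places. Handing in.

```bash
python3 -c "
from workcell import bot
print(bot.finish_job())"
```

```text
the job is handed in; nothing more can be done
None
```

The amber bottle stands upright on the pedestal, held against the anvil, with the gauge needle within about 1° of the set mark in the last pictures; the vials and flasks were left in place and the job was handed in at about 21 s.

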